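Jack up an amplifier and chock it with a batten

ROBOT

A 6-joint arm with a two-finger parallel gripper is mounted at the origin on the work surface. World frame = base frame: x ahead of the robot, y to its left, z up, the work surface at z = 0. Lengths are in m, angles in degrees, forces in N, time in s.
With the tool pointing down it reaches from about 0.35 to 0.875 m from the base axis. Payload 4.2 kg.
Tool frame: the origin (TCP) lies midway between the tips of the shut fingers; the grasp point (between the pads) lies 19 mm behind it; z points along the fingers, y is the line along which they close (so a half turn about z gives the same grasp; the last joint's range is limited). The gripper opens to 87 mm and grips with 3 to 60 N. Pads are 19 mm wide; open, the fingers measure 117 mm over their backs; the gripper's body (75 mm by 190 mm) begins 51 mm behind the grasp point.
Start: joints at [-50.73, 22.042, 0.453, 0, -68.411, -14.817], TCP at [0.259, -0.569, 0.223] pointing down, gripper open.
Joint ranges: [-179.83, 179.83], [-69.29, 118.12], [-61.27, 80.66], [-181.25, 117.63], [-171.15, -9.14], [-177.46, 177.46]. Speed limits (degrees/s): [159.86, 159.86, 180, 180, 180, 180].

INTERFACE

Orientations are given as [roll, pitch, yaw] about the fixed x, y, z axes, in that order (R = Rz(yaw) Ry(pitch) Rx(roll)).
In Python, from workcell import env gives the robot as it stands. The module is installed in compiled form; this text tells all that it offers. Calls block until the motion is done:
- env.goto(position, orientation): joint-space move of the TCP to a pose.
- env.move_straight(position, rotation=None, rate=0.15, force_limit=None): straight line of the TCP; rotation=None keeps the orientation; rate is the mean speed in m/s. With force_limit (N) it stops when the force on the tool has changed by that much, and returns True; else False.
- env.set_joints(angles): joint-space move.
- env.gripper_to(opening, grasp_force=None): opening from 0.0 (shut) to 1.0 (fully open); grasp_force is the grip in N (None keeps the last); returns when the fingers have stopped.
- env.dwell(seconds).
- env.inverse_kinematics(position, orientation): joint angles nearest the present ones, or None.
- env.read_state(): the state.
- env.grab_frame(name): name is "scene" or "top" or "wrist"; returns a dict with "image" (384x512x3 uint8, blue, green, red), "fx", "fy", "cx", "cy" (pixels), "position" and "orientation" of the camera in the world. Camera axes: x right, y up, looking along -z (the intrinsics and any distortion apply to the point x, -y, -z); pixel columns grow to the right and rows downward; lengths in m; the calibration is good to about 2 mm. A picture is of the moment at which its call begins. There is no depth.
A pose or a line that the arm cannot do raises env.Unreachable and nothing moves.
- env.close_job(): hands the job in; it is judged then, once.
Trained networks look in a picture, given as the dict that the camera call returned (one of the last four; its "shot" number tells which), for a name from the list of things; names that differ only in an ending like _2 or _b are one class to them, and where a whole thing is asked for, a point or a joint stands for the part that bears it (a point fixed in the world has none). Each returns a list of dicts, best first, with "score" (0 to 1); they miss things now and then, are a little off and sometimes report something else, mostly with a low value. They report only what shows in the picture. A call takes as long as a camera call. They do not tell look-alikes from the thing itself.
- env.search_frame(picture, thing): "xyz" ([x, y, z] in m, in world coordinates, good to about 4 mm: the middle of the surface that is visible of it).
- env.trace(picture, thing): "mask" (384x512 bool, what is visible of it).
The state is a dict: "clock": time; "joint_positions": joint angles; "qvel": joint speeds; "joint_torque": joint torques, N m; "position": TCP position; "tool_rot": TCP orientation; "force": force on the tool from outside, world axes, zero at the start; "wrist_torque": the same for the moment, N m; "opening": opening from 0.0 (shut) to 1.0 (fully open); "finger_force": force on a finger pad.
Only numpy, scipy, OpenCV 4.12 (cv2) and the standard library are available. Lean on these libraries where they do the work, as an engineer would, in place of code of your own. Each camera call takes 0.05 s, during which the arm holds its last target. There are 200 camera calls.

TASK

Pump the jack's lever, one notch a stroke, until the front of the amplifier is high enough for the square batten, then push the batten at least 40 mm in under the amplifier's front edge, on either side of the jack, pointing straight in and lying flat on the bench. Leave the amplifier standing on the jack's toe without shoving it out of place, and leave the meter and the bottle where they are.

Things in the scene. Friction and masses are not known exactly. Their poses are not given: they have to be found in the camera images.
- jack: dark steel ratchet toe jack; it does not shift or tip. Origin on the bench under the lever's pivot; x points to the load (the amplifier), z up; the lever leans to -x. Base 120 x 90 mm (x -75 to +45), 9 mm high, prongs to x +105; side cheeks 58 mm apart outside, 130 mm high; behind them (x +37 to +56) a toothed rack 22 mm wide, 213 mm high when down.
- jack_pivot (a point): the lever's axis, 100 mm above the jack's origin, along the jack's y. The grip needs about 10 to 20 N to pull down and 3 N to lift back; the lever stays about where it is left by friction, but creeps back under load until a notch has clicked in
- jack_lever (a joint): lever angle, rad: 0 at the upper stop, leaning 17 deg (0.297 rad) from upright to the jack's -x; grows as the handle is pulled over and down, to 0.58 at the lower stop (50 deg). Pulling down lifts the rack and a notch clicks in near 0.5; lifting back below 0.06 lets the pawl drop under the next tooth. A full stroke between the stops gains one 10 mm notch, a shorter one nothing.
- lever_grip (a point): middle of the flat rubber T-grip, 175 mm from the pivot along the lever. z points along the lever away from the pivot, y along the grip, x across it. Grip 100 mm wide (y), 28 deep (z), 16 thick (x), on a 16 mm round bar: too wide to take from the sides, it is pinched across the 16 mm from the lever's free end, in line with the lever, and turns with it
- jack_rack (a joint): height of the rack and its toe in m: 0 fully down. A pawl holds it on notches 10 mm apart, at about 0.009, 0.018, 0.028, 0.038, 0.048 under load; it cannot sink back. It starts at 0 or the first notch. The toe meets the amplifier at 0.0105. With the rack held at 0.038 or 0.048 the batten goes 50 to 80 mm in; at 0.028 it sticks after less than 30 mm. Top stop 0.060, last notch 0.048
- toe_tip (a point): far upper edge of the jack's toe, a steel tongue 34 mm wide and 8 mm thick that reaches about 33 mm in under the amplifier; 9.5 mm above the bench when the rack is down
- amp: black stereo amplifier, 430 mm wide (y), 300 mm deep (x), 110 mm high on four round rubber feet 20 mm high, 36 mm across, at x +-115, y +-192 mm; about 5 kg, loose. Origin at the centre of the feet's underside; its front panel (knobs stand out 17 mm) is at x -150, towards the jack. When jacked it tips back about its rear feet.
- amp_front_edge (a point): middle of the amplifier's lower front edge; 20 mm above the bench at the start, about 51 mm with the rack at 0.038. Its axes are the amplifier's: x points straight in under it
- batten: loose offcut of pale timber, 180 mm long (x), 38 mm square, 0.13 kg, lying on the bench on the lever side of the jack. Origin at the centre of its underside.
- batten_mid (a point): centre of the batten, 19 mm above the bench when it lies flat
- meter: black hand-held multimeter, 165 x 80 x 36 mm, near the batten; origin at the centre of its underside; not to be moved
- bottle: clear water bottle, 68 mm across, 210 mm high; not to be moved
There are look-alikes about, which are no part of the job. What is meant by the batten is not grey or turquoise, and is the larger of those in its own colour.

How it is judged (in metres and radians):
On the way:
1. the amplifier's front is jacked up to the fourth notch or higher (value of joint jack_rack above 0.0355 m and height (world z) of amp_front_edge above 0.045 m), for 0.2 s.
At the end, for the whole second after the job is handed in: Rack at the fourth notch or above (over 35.5 mm), amplifier at rest on the toe, its front edge over 45 mm high and within about 20 mm of where it stood against the jack; batten flat on the bench, within 20 deg of straight in, at least about 38 mm of it under the front edge, at rest (all of step 1 and contact force between amp and jack_rack above 3 N and x of amp_front_edge in the frame of jack between 0.055 and 0.098 m and y of amp_front_edge in the frame of jack between -0.035 and 0.035 m and x of batten_mid in the frame of amp_front_edge between -0.048 and 0.12 m and y of batten_mid in the frame of amp_front_edge between -0.2 and 0.2 m and angle between the x axis of batten and the x axis of amp, either way round below 0.35 rad and height (world z) of batten_mid below 0.023 m and linear speed of each of batten, amp below 0.02 m/s); the robot touches nothing.
It fails at once if the meter is moved more than 40 mm (distance of meter from where it was at the start of the episode above 0.04 m).
It fails at once if the bottle is moved more than 40 mm or knocked over (distance of bottle from where it was at the start of the episode above 0.04 m or angle between bottle's own z axis and vertical above 0.5 rad).
It also fails if it takes over 67 s, if anything falls off the work surface, if the arm or the gripper's body presses on something with over 40 N, if the wrist force passes 120 N, or if a joint passes its speed limit or range.

## Working session

There is one attempt and no reset: what is moved stays moved. The work goes in short steps, each a Python script; the robot and the scene stay as the last script left them, time stands still between calls to the robot, and variables do not carry over. Pictures are saved under pics/ and viewed, at most 10 in all, crops included, and the job is handed in when it is done.

```bash
mkdir -p pics; ls; python3 - <<'E'
from workcell import env
import cv2,numpy as np
for n in ["scene","top"]:
    p=env.grab_frame(n); cv2.imwrite(f"pics/{n}1.png",p["image"])
    print(n,p["fx"],p["fy"],p["cx"],p["cy"],p["position"],p["orientation"],[k for k in p])
    for t in ["jack","jack_pivot","lever_grip","toe_tip","amp","amp_front_edge","batten","batten_mid","meter","bottle"]:
        print(t,[(np.round(d["xyz"],3).tolist(),round(d["score"],2)) for d in env.search_frame(p,t)[:4]])
print(env.read_state())
E
```

```text
pics
scene 352.4767322003671 352.4767322003671 251.56237052043923 192.83666289497566 [1.00774595 0.43858323 1.16265636] [ 32.08767905  -0.66719666 132.98471826] ['image', 'fx', 'fy', 'cx', 'cy', 'position', 'orientation', 'shot']
jack [([0.566, -0.017, 0.156], 0.75)]
jack_pivot [([0.568, -0.023, 0.151], 0.75)]
lever_grip [([0.546, -0.043, 0.263], 0.86)]
toe_tip [([0.575, 0.05, 0.192], 0.62)]
amp [([0.669, 0.223, 0.131], 0.92)]
amp_front_edge [([0.667, 0.228, 0.132], 0.59), ([0.548, -0.043, 0.259], 0.27)]
batten [([0.788, -0.3, 0.039], 0.76), ([0.441, -0.315, 0.037], 0.56), ([0.31, -0.205, 0.029], 0.56), ([0.832, -0.114, 0.029], 0.54)]
batten_mid [([0.791, -0.301, 0.04], 0.9), ([0.834, -0.114, 0.026], 0.82), ([0.44, -0.309, 0.04], 0.73), ([0.309, -0.2, 0.028], 0.69)]
meter [([0.614, -0.261, 0.036], 0.68)]
bottle [([0.37, 0.341, 0.131], 0.56)]
top 375.1328313063781 375.1328313063781 258.86390757035736 190.16732136215296 [0.41861696 0.01397691 1.39230076] [  7.1758941    1.64767847 -89.42436272] ['image', 'fx', 'fy', 'cx', 'cy', 'position', 'orientation', 'shot']
jack [([0.542, -0.006, 
[... 533 characters left out ...]
]
bottle []
{'clock': 1.1, 'joint_positions': array([-5.07290345e+01,  2.20415667e+01,  4.51693668e-01, -1.01341631e-03,
       -6.84120701e+01, -1.48170841e+01]), 'qvel': array([ 0.03679977,  0.11168366, -0.03221518, -0.0390096 , -0.04817637,
        0.01749933]), 'joint_torque': array([ 1.87817561e-03, -3.90478849e+01,  1.87627566e+01,  4.22427803e+00,
        1.55736145e-02, -1.01502098e-05]), 'position': array([ 0.25873895, -0.56888948,  0.22254226]), 'tool_rot': array([ 1.79997881e+02,  4.14069339e-04, -1.55546491e+02]), 'force': array([-0.39857586, -0.29192288,  0.19338748]), 'wrist_torque': array([0.00455987, 0.01711443, 0.00753717]), 'finger_force': 0.0, 'opening': 0.999167103277818}
```

View pics/scene1.png

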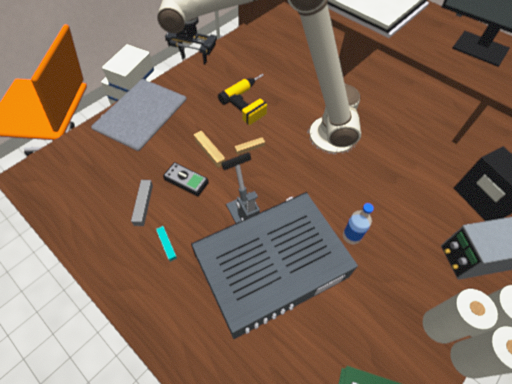

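View pics/top1.png

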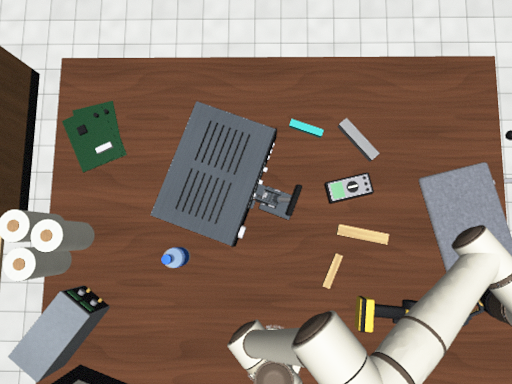

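The top view shows the grip at about (294,200), the amp to the left with its knobs facing the jack, and the large pale batten at (363,235). The smaller pale look-alike is at (333,270) and the meter at (349,188). Next I'll fit box models to the masks from both cameras.

```bash
cat > h.py <<'E'
from workcell import env
import cv2,numpy as np
from scipy.spatial.transform import Rotation as R
from scipy.optimize import minimize
def proj(p,P):
    c=(np.atleast_2d(P)-p["position"])@R.from_euler("xyz",p["orientation"],degrees=True).as_matrix()
    return np.c_[p["cx"]-p["fx"]*c[:,0]/c[:,2], p["cy"]+p["fy"]*c[:,1]/c[:,2]]
def box(x0,x1,y0,y1,z0,z1): return np.array([[x,y,z] for x in(x0,x1) for y in(y0,y1) for z in(z0,z1)],float)
def T(P,x,y,yaw,z=0): return P@R.from_euler("z",yaw).as_matrix().T+[x,y,z]
S=4
def render(p,boxes):
    m=np.zeros((384*S,512*S),np.uint8)
    for b in boxes:
        h=cv2.convexHull(((proj(p,b)+.5)*S*16).astype(np.float32)).astype(np.int32)
        cv2.fillConvexPoly(m,h,1,shift=4)
    return m
def mask(p,thing,near):
    uv=proj(p,near)[0]; best=None
    for d in env.trace(p,thing):
        v,u=np.nonzero(d["mask"]); e=np.hypot(u.mean()-uv[0],v.mean()-uv[1])
        if best is None or e<best[0]: best=(e,d["mask"],d["score"])
    return best
def fit(views,model,x0,step):
    """views: [(picture,mask)], model(params)->boxes"""
    big=[(p,cv2.resize(m.astype(np.uint8),None,fx=S,fy=S,interpolation=cv2.INTER_NEAREST)) for p,m in views]
    def f(x):
        bs=model(x); s=0
        for p,m in big:
            r=render(p,bs); s-=(r&m).sum()/max(1,(r|m).sum())
        return s/len(big)
    sim=np.vstack([x0]+[np.array(x0)+np.eye(len(x0))[i]*step[i] for i in range(len(x0))])
    r=minimize(f,x0,method="Nelder-Mead",options=dict(initial_simplex=sim,xatol=2e-4,fatol=1e-4,maxiter=300))
    return r.x,-r.fun
def lever(x):   # jack x,y,yaw,lever q
    th=.297+x[3]; Q=R.from_euler("y",-th).as_matrix()
    L=[box(-.008,.008,-.05,.05,.161,.189),box(-.008,.008,-.008,.008,.03,.17)]
    return [T(b@Q.T+[0,0,.1],x[0],x[1],x[2]) for b in L]
E
cat > m1.py <<'E'
from h import *
ps=[env.grab_frame(n) for n in("scene","top")]
def get(t,near):
    o=[]
    for p in ps:
        b=mask(p,t,near)
        if b and b[0]<40: o.append((p,b[1])); print(t,round(b[0],1),round(b[2],2),b[1].sum())
    return o
A=get("amp",[.64,.21,.12]); print("amp",fit(A,lambda x:[T(box(-.15,.15,-.215,.215,.02,.13),*x)],[.64,.21,1.19],[.02,.02,.1]))
B=get("batten",[.44,-.315,.03]); print("batten",fit(B,lambda x:[T(box(-.09,.09,-.019,.019,0,.038),*x)],[.44,-.315,-1.7],[.02,.02,.1]))
for v in B: print("each",fit([v],lambda x:[T(box(-.09,.09,-.019,.019,0,.038),*x)],[.44,-.315,-1.7],[.02,.02,.1]))
M=get("meter",[.605,-.263,.03]); print("meter",fit(M,lambda x:[T(box(-.0825,.0825,-.04,.04,0,.036),*x)],[.605,-.263,1.6],[.02,.02,.1]))
G=get("lever_grip",[.544,-.041,.26]); print("lever",fit(G,lever,[.56,.01,1.19,0.0],[.02,.02,.1,.05]))
m=[cv2.resize(np.where(g[1][...,None],[0,0,255],g[0]["image"]).astype(np.uint8)[130:250,180:340],None,fx=3,fy=3) for g in G]
cv2.imwrite("pics/grip.png",np.vstack(m))
for g in G: print([(d["score"],np.round(d["xyz"],3)) for d in env.search_frame(g[0],"jack_rack")][:2])
E
python3 m1.py
```

```text
amp 8.1 0.83 13583
amp 2.2 0.59 11357
amp (array([0.64115985, 0.20826408, 1.22555897]), np.float64(0.9783807092296531))
batten 1.4 0.94 435
batten 2.0 0.84 605
batten (array([ 0.43410666, -0.31395235, -1.76079412]), np.float64(0.9085311550048855))
each (array([ 0.43330348, -0.32150077, -1.7540879 ]), np.float64(0.8866950574267648))
each (array([ 0.43368483, -0.31362033, -1.75743067]), np.float64(0.9432787872703544))
meter 1.0 0.73 840
meter 2.0 0.9 995
meter (array([ 0.60262362, -0.27346496,  1.81548507]), np.float64(0.8948066438558699))
lever_grip 8.0 0.88 464
lever_grip 4.6 0.72 383
lever (array([0.55467563, 0.00248779, 1.2143447 , 0.05814196]), np.float64(0.6462176425205491))
[(0.45, array([0.573, 0.05 , 0.19 ]))]
[]
```

View pics/grip.png

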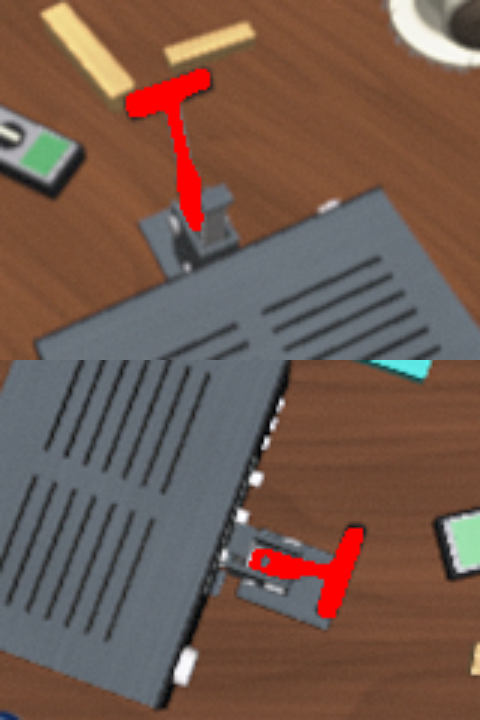

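The masks are clean, and the jack and amp fits agree: the front edge sits at jack x ≈ 0.073 and the yaws match. Next I'll check IK along the stroke and take a close look from a pre-grasp pose.

```bash
cat >> h.py <<'E'
def grip_pose(J,q,back=0.,r=.178,flip=0):
    """TCP pose pinching the grip; grasp point r from pivot along lever; back = retreat along lever"""
    th=.297+q; Z=R.from_euler("z",J[2]).as_matrix()
    d=Z@[-np.sin(th),0,np.cos(th)]; z=-d; y=Z@[np.cos(th),0,np.sin(th)]*(-1 if flip else 1)
    M=np.c_[np.cross(y,z),y,z]
    return np.array([J[0],J[1],.1])+d*(r-.019+back), R.from_matrix(M).as_euler("xyz",degrees=True)
E
cat > a.py <<'E'
from h import *
J=[.5547,.0025,1.22]
for fl in(0,1):
  for q,b in((0,.18),(0,0),(.3,0),(.58,0)):
    p,o=grip_pose(J,q,b,flip=fl); k=env.inverse_kinematics(p,o); print(fl,q,b,p.round(3),o.round(1),None if k is None else np.round(k,1))
E
python3 a.py
```

```text
0 0 0.18 [ 0.521 -0.091  0.424] [163.    0.  159.9] [  -2.5    7.4   13.   -16.2  -90.2 -108.4]
0 0 0 [ 0.539 -0.041  0.252] [163.    0.  159.9] [   3.1   11.4   -5.8  -17.   -66.9 -107.3]
0 0.3 0 [ 0.524 -0.081  0.231] [145.8   0.  159.9] [-13.4  14.2  -4.3 -36.2 -71.  -84.7]
0 0.58 0 [ 0.513 -0.112  0.202] [129.8   0.  159.9] [-27.1  21.3  -3.5 -50.9 -79.4 -66.5]
1 0 0.18 [ 0.521 -0.091  0.424] [-163.     0.   -20.1] [ -2.5   7.4  13.  -16.2 -90.2  71.6]
1 0 0 [ 0.539 -0.041  0.252] [-163.     0.   -20.1] [  3.1  11.4  -5.8 -17.  -66.9  72.7]
1 0.3 0 [ 0.524 -0.081  0.231] [-145.8    0.   -20.1] [-13.4  14.2  -4.3 -36.2 -71.   95.3]
1 0.58 0 [ 0.513 -0.112  0.202] [-129.8    0.   -20.1] [-27.1  21.3  -3.5 -50.9 -79.4 113.5]
```

```bash
cat > b.py <<'E'
from h import *
J=[.5547,.0025,1.22]
p,o=grip_pose(J,0,.18); env.goto(p,o)
w=env.grab_frame("wrist"); cv2.imwrite("pics/w1.png",w["image"]); print(w["position"],w["orientation"],env.read_state()["clock"])
s=env.grab_frame("scene")
b=mask(w,"lever_grip",[.54,-.043,.266]); print(b and (b[0],b[2],b[1].sum()))
np.savez("w1.npz",mask=b[1] if b else 0,**{k:w[k] for k in("fx","fy","cx","cy","position","orientation")})
print([(d["score"],np.round(d["xyz"],4)) for d in env.search_frame(w,"lever_grip")][:2])
E
python3 b.py
```

```text
[ 0.43754467 -0.11048197  0.5772695 ] [-15.06303405 -17.01433699  69.94444528] 3.8167
(np.float64(12.62406512629678), 0.59, np.int64(2099))
[(0.86, array([ 0.5354, -0.0574,  0.2724]))]
```

View pics/w1.png

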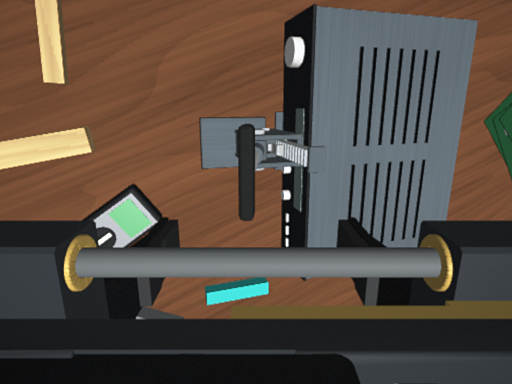

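The wrist view shows the T-grip from (246,125) to (247,220), the jack base behind it and the meter at lower left. I'll refit the lever using this close view.

```bash
cat > c.py <<'E'
from h import *
z=np.load("w1.npz"); w={k:z[k] for k in z.files}; m=z["mask"]
v,u=np.nonzero(m); print("wrist mask",u.min(),u.max(),v.min(),v.max())
V={"w":(w,m)}
for n in("scene","top"):
    p=env.grab_frame(n); b=mask(p,"lever_grip",[.544,-.041,.26])
    if b: print(n,b[0],b[2],b[1].sum()); V[n]=(p,b[1])
def model(x):
    th=.297+x[3]; Q=R.from_euler("y",-th).as_matrix()
    L=[box(-.008,.008,-.05,.05,.161,.189),box(-.008,.008,-.008,.008,.03,.17),box(-x[4],x[4],-x[5],x[5],-.015,x[6])]
    return [T(b@Q.T+[0,0,.1],x[0],x[1],x[2]) for b in L]
x0=[.555,.0025,1.22,0.02,.012,.012,.06]; st=[.01,.01,.05,.05,.005,.005,.02]
for ks in (["w"],["w","scene"],["w","top"],["w","scene","top"]):
    if all(k in V for k in ks):
        x,s=fit([V[k] for k in ks],model,x0,st)
        th=.297+x[3]; print(ks,x.round(4),round(s,3),"grip",(np.array([x[0],x[1],.1])+.175*(R.from_euler("z",x[2]).as_matrix()@[-np.sin(th),0,np.cos(th)])).round(4))
E
python3 c.py
```

```text
wrist mask 237 284 124 220
scene 5.802105758087984 0.81 483
['w'] [5.5180e-01 8.0000e-04 1.2037e+00 5.3600e-02 1.5200e-02 1.1500e-02
 6.4500e-02] 0.814 grip [ 0.5302 -0.0553  0.2644]
['w', 'scene'] [ 5.5410e-01 -5.0000e-04  1.2249e+00  5.0100e-02  1.5900e-02  7.4000e-03
  6.0800e-02] 0.782 grip [ 0.5339 -0.0565  0.2646]
```

```bash
cat > d.py <<'E'
from h import *
J=[.5545,.0005,1.22]; q=.053
def st(m):
    s=env.read_state(); d=R.from_euler("z",J[2]).as_matrix().T
    print(m,"t",round(s["clock"],2),"Fjack",(d@s["force"]).round(1),"pos",np.round(s["position"],4),"open",round(s["opening"],3),"ff",round(s["finger_force"],1))
env.goto(*grip_pose(J,q,.08))
print("hit",env.move_straight(*grip_pose(J,q,0),rate=.1,force_limit=10)); st("at")
env.gripper_to(0.,30); st("closed")
for qq in(.03,.0,-.03,-.05):
    h=env.move_straight(*grip_pose(J,qq),rate=.05,force_limit=12); st(("up",qq,h))
    if h: break
E
python3 d.py
```

```text
hit False
at t 5.6 Fjack [ 0.3 -0.2 -0.5] pos [ 0.5363 -0.0509  0.2503] open 0.998 ff 0.0
closed t 6.74 Fjack [-1.6 -0.4  0.6] pos [ 0.5357 -0.051   0.2493] open 0.18 ff 30.0
('up', 0.03, False) t 6.99 Fjack [-0.7 -0.4  0.5] pos [ 0.537  -0.0474  0.2506] open 0.181 ff 30.0
('up', 0.0, False) t 7.24 Fjack [-4.9 -1.9 -2.5] pos [ 0.5382 -0.0441  0.2517] open 0.183 ff 30.0
('up', -0.03, False) t 7.49 Fjack [-19.1  -4.7  -6.3] pos [ 0.538  -0.0442  0.2513] open 0.184 ff 30.2
('up', -0.05, False) t 7.74 Fjack [-27.4  -8.5  -9.1] pos [ 0.5379 -0.0443  0.2511] open 0.189 ff 30.4
```

The grip is held at 15.7 mm opening, and the upper stop sits at q ≈ 0 in my calibration. Now one stroke.

```bash
cat > e.py <<'E'
from h import *
import sys
J=[.5545,.0005,1.22]
Zi=R.from_euler("z",J[2]).as_matrix().T
def st(m):
    s=env.read_state(); v=Zi@(s["position"]-np.array([J[0],J[1],.1]))
    print(m,"t",round(s["clock"],2),"F",(Zi@s["force"]).round(1),"q",round(np.arctan2(-v[0],v[2])-.297,3),"r",round(np.hypot(v[0],v[2])+.019,4),"y",round(v[1],4),"open",round(s["opening"],3))
def arc(qs,rate):
    for q in qs: env.move_straight(*grip_pose(J,q),rate=rate); st(q)
if __name__=="__main__":
    for i in range(int(sys.argv[1])):
        arc((.15,.3,.45,.54,.595),.12); arc((.45,.3,.15,.05,-.015),.12)
    for n in("scene","top"):
        p=env.grab_frame(n); cv2.imwrite(f"pics/{n}_{p['shot']}.png",p["image"])
        b=mask(p,"amp",[.64,.21,.12])
        if b: # amp pitched about its rear feet by angle a
            def model(x):
                Q=R.from_euler("y",x[3]).as_matrix(); return [T((box(-.15,.15,-.215,.215,.02,.13)-[.115,0,0])@Q.T+[.115,0,0],*x[:3])]
            x,s=fit([(p,b[1])],model,[.641,.208,1.2256,.03],[.01,.01,.03,.05]); print(n,x.round(4),round(s,3),"front z",round(.02+.265*np.sin(x[3]),4))
E
python3 e.py 1
```

```text
0.15 t 8.16 F [-0.4 -0.4 -5. ] q 0.156 r 0.1775 y 0.0001 open 0.185
0.3 t 8.51 F [ 0.6  1.2 -2.7] q 0.3 r 0.1776 y 0.0002 open 0.182
0.45 t 8.86 F [-0.3  2.2 -2.7] q 0.451 r 0.1777 y 0.0003 open 0.183
0.54 t 9.12 F [0.6 2.7 1.1] q 0.534 r 0.1778 y 0.0003 open 0.181
0.595 t 9.38 F [0.4 4.  4.2] q 0.583 r 0.178 y 0.0003 open 0.182
0.45 t 9.72 F [-0.5  1.5  1. ] q 0.437 r 0.1778 y 0.0002 open 0.185
0.3 t 10.07 F [-1.4  1.4  0.1] q 0.295 r 0.1776 y 0.0001 open 0.18
0.15 t 10.42 F [ 0.5  0.5 -2.2] q 0.15 r 0.1774 y 0.0 open 0.185
0.05 t 10.7 F [ 0.  -0.5 -2.5] q 0.054 r 0.1773 y -0.0 open 0.18
-0.015 t 10.95 F [-7.8 -1.1 -5.4] q 0.008 r 0.1772 y 0.0 open 0.187
scene [ 0.6431  0.2066  1.2254 -0.0338] 0.984 front z 0.011
top [ 0.6422  0.2115  1.2185 -0.0257] 0.9 front z 0.0132
```

The stroke was nearly unloaded, so the rack went from 0 to the first notch. Two more strokes.

```bash
python3 e.py 2
```

```text
0.15 t 11.52 F [ 2.4  1.2 -5.4] q 0.161 r 0.1776 y 0.0001 open 0.179
0.3 t 11.87 F [ 4.6  1.7 -2.3] q 0.298 r 0.1778 y 0.0002 open 0.183
0.45 t 12.22 F [ 3.3  3.5 -0.9] q 0.448 r 0.178 y 0.0003 open 0.18
0.54 t 12.48 F [2.3 3.4 1.4] q 0.538 r 0.1781 y 0.0004 open 0.18
0.595 t 12.73 F [2.3 2.5 3.8] q 0.584 r 0.1782 y 0.0004 open 0.18
0.45 t 13.07 F [-0.1  2.6  1.6] q 0.436 r 0.178 y 0.0002 open 0.184
0.3 t 13.43 F [-1.2  2.3 -0.4] q 0.297 r 0.1778 y 0.0002 open 0.18
0.15 t 13.78 F [-0.6  2.2 -1. ] q 0.151 r 0.1776 y 0.0001 open 0.181
0.05 t 14.06 F [-0.5  0.7 -1.8] q 0.055 r 0.1775 y 0.0 open 0.187
-0.015 t 14.31 F [-7.2 -0.9 -4.3] q 0.008 r 0.1774 y 0.0 open 0.183
0.15 t 14.68 F [ 3.9  2.2 -3.9] q 0.157 r 0.1776 y 0.0 open 0.183
0.3 t 15.03 F [ 4.3  2.5 -1.4] q 0.302 r 0.1778 y 0.0001 open 0.183
0.45 t 15.38 F [ 4.2  3.4 -0.8] q 0.451 r 0.1779 y 0.0003 open 0.182
0.54 t 15.64 F [2.2 5.  1.1] q 0.54 r 0.1781 y 0.0003 open 0.18
0.595 t 15.89 F [2.9 4.6 3.6] q 0.584 r 0.1782 y 0.0003 open 0.181
0.45 t 16.23 F [0.9 2.9 0.6] q 0.437 r 0.178 y 0.0002 open 0.179
0.3 t 16.58 F [-0.2  2.3 -1.5] q 0.297 r 0.1778 y 0.0001 open 0.177
0.15 t 16.93 F [ 0.2  1.7 -2.8] q 0.151 r 0.1776 y -0.0 open 0.182
0.05 t 17.22 F [ 0.1  1.3 -3.2] q 0.054 r 0.1775 y -0.0001 open 0.182
-0.015 t 17.47 F [-8.2  0.1 -5.4] q 0.008 r 0.1774 y -0.0 open 0.181
scene [0.6431 0.205  1.2225 0.0624] 0.984 front z 0.0365
top [0.6404 0.2086 1.2264 0.0508] 0.909 front z 0.0335
```

```bash
python3 e.py 1 | tail -3; ls pics; python3 - <<'E'
import cv2
from h import *
p=env.grab_frame("scene"); p0=dict(p); 
a=cv2.imread("pics/scene1.png")
cv2.imwrite("pics/cmp.png",cv2.resize(np.hstack([a[170:345,180:370],p["image"][170:345,180:370]]),None,fx=2,fy=2))
E
```

```text
-0.015 t 20.82 F [-8.3  0.5 -4.8] q 0.008 r 0.1775 y -0.0 open 0.183
scene [0.6421 0.204  1.2241 0.1055] 0.979 front z 0.0479
top [0.641  0.21   1.2283 0.0623] 0.907 front z 0.0365
grip.png
scene1.png
scene_11.png
scene_13.png
scene_9.png
top1.png
top_10.png
top_12.png
top_14.png
w1.png
```

View pics/cmp.png

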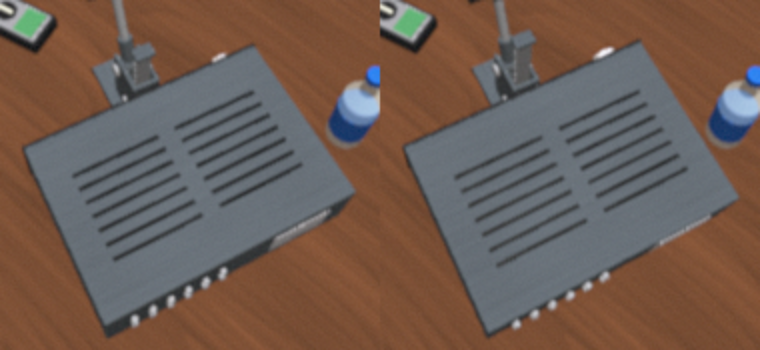

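The amp is clearly tilted: its knobs foreshorten in the right-hand image and the rack stands higher. One more stroke puts the rack surely at or above the fourth notch. Then I'll release and look at the batten from close by.

```bash
cat > f.py <<'E'
from e import *
arc((.15,.3,.45,.54,.595),.12); arc((.45,.3,.15,.05,.0),.12)
env.gripper_to(1.0); env.dwell(.1)
env.move_straight(grip_pose(J,0,.12)[0],rate=.2); st("rel")
b=np.array([.434,-.316]); yaw=-1.76
env.goto([b[0],b[1],.25],[180,0,np.degrees(yaw)+90])
w=env.grab_frame("wrist"); cv2.imwrite("pics/w2.png",w["image"]); s=env.grab_frame("scene"); t=env.grab_frame("top")
cv2.imwrite("pics/scene_b.png",s["image"])
V=[]
for n,p in(("w",w),("s",s),("t",t)):
    m=mask(p,"batten",[.434,-.316,.03])
    if m: print(n,m[0],m[2],m[1].sum())
    if m and m[0]<40: 
        V.append((p,m[1])); print(n,fit([V[-1]],lambda x:[T(box(-.09,.09,-.019,.019,0,.038),*x)],[.434,-.315,-1.76],[.01,.01,.05]))
print(fit(V,lambda x:[T(box(-.09,.09,-.019,.019,0,.038),*x)],[.434,-.315,-1.76],[.01,.01,.05]))
m=mask(s,"amp",[.64,.21,.12])
model=lambda x:[T((box(-.15,.15,-.215,.215,.02,.13)-[.115,0,0])@R.from_euler("y",x[3]).as_matrix().T+[.115,0,0],*x[:3])]
print("amp",fit([(s,m[1])],model,[.641,.208,1.2256,.1],[.01,.01,.03,.05]),env.read_state()["clock"],env.read_state()["joint_positions"])
E
python3 f.py
```

```text
0.15 t 21.44 F [ 4.5  3.7 -3.4] q 0.157 r 0.1777 y -0.0 open 0.183
0.3 t 21.79 F [ 4.5  3.4 -0.9] q 0.303 r 0.178 y 0.0 open 0.182
0.45 t 22.14 F [ 3.5  4.2 -0.3] q 0.453 r 0.1781 y 0.0002 open 0.182
0.54 t 22.41 F [2.6 5.  0.2] q 0.541 r 0.1783 y 0.0002 open 0.179
0.595 t 22.66 F [3.3 5.1 4.4] q 0.584 r 0.1784 y 0.0002 open 0.182
0.45 t 23.0 F [1.7 1.9 0.6] q 0.437 r 0.1782 y 0.0001 open 0.181
0.3 t 23.35 F [-0.3  2.5 -1. ] q 0.297 r 0.1779 y -0.0 open 0.178
0.15 t 23.7 F [-0.2  2.2 -2.5] q 0.15 r 0.1778 y -0.0001 open 0.182
0.05 t 23.98 F [-1.   1.7 -2.5] q 0.054 r 0.1777 y -0.0002 open 0.177
0.0 t 24.23 F [-0.6  1.6 -2.9] q 0.007 r 0.1776 y -0.0002 open 0.178
rel t 26.41 F [-0.1 -0.2 -0.9] q 0.001 r 0.2967 y 0.0006 open 1.002
w 2.781667587567978 0.84 5206
w (array([ 0.43585174, -0.31725075, -1.75911689]), np.float64(0.9643733790292701))
s 1.3452278553792991 0.89 445
s (array([ 0.43468575, -0.32155249, -1.74016915]), np.float64(0.9037131882202305))
t 94.31666017497199 0.72 677
(array([ 0.43574657, -0.31802029, -1.75420481]), np.float64(0.927083237526126))
amp (array([0.64105895, 0.20443969, 1.22062645, 0.11440301]), np.float64(0.9759074022414396)) 29.7667 [-1.87394705e+01  1.23253895e+01 -9.37685693e+00 -6.56691456e-04
 -6.82923043e+01  9.78986623e+01]
```

View pics/w2.png

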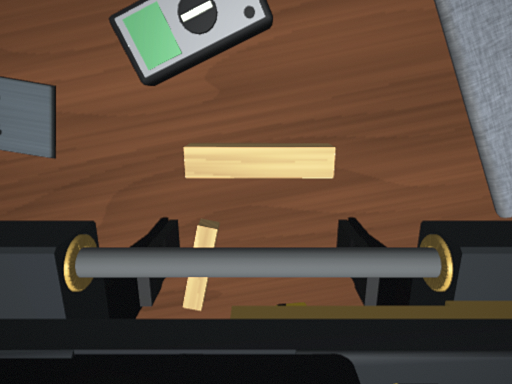

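The wrist view shows the batten at (184–335, 147–178), running along the finger-closing line, so the tool must turn 90°. The small look-alike is at (200,265) and the meter is clear. Now I'll grasp the batten near its rear end, set it in front of the amp and check.

```bash
cat > g.py <<'E'
from h import *
b=np.array([.4357,-.3173]); by=-1.757+np.pi; ay=1.222; F=np.array([.591,.067])
u=lambda a:np.array([np.cos(a),np.sin(a)])
g=b-.055*u(by); c=F-.16*u(ay)+.11*np.array([-np.sin(ay),np.cos(ay)]); gp=c-.055*u(ay)
def ori(y):
    return min(([180,0,np.degrees(y)+k] for k in(0,180,-180)),key=lambda o:1e9 if env.inverse_kinematics([*g,.08],o) is None else np.abs(env.inverse_kinematics([*g,.08],o)-env.read_state()["joint_positions"]).max())
o1=ori(by); o2=[180,0,o1[2]+np.degrees(ay-by)]
print(g,c,gp,o1,env.inverse_kinematics([*gp,.06],o2))
def st(m):
    s=env.read_state(); print(m,round(s["clock"],2),"F",s["force"].round(1),np.round(s["position"],4),"open",round(s["opening"]*87,1),"ff",round(s["finger_force"],1))
env.goto([*g,.10],o1)
print(env.move_straight([*g,.010],rate=.12,force_limit=8)); st("down")
env.gripper_to(.2,20); st("grip")
env.move_straight([*g,.055],rate=.15)
env.move_straight([*gp,.055],o2,rate=.18); st("over")
env.move_straight([*gp,.0105],rate=.08,force_limit=6); st("set")
env.gripper_to(.75); env.move_straight([*gp,.12],rate=.2)
# pull back for a look
env.goto([*(gp-.10*u(ay)),.22],[180,0,o2[2]])
w=env.grab_frame("wrist"); cv2.imwrite("pics/w3.png",w["image"]); s=env.grab_frame("scene"); cv2.imwrite("pics/s3.png",s["image"])
for n,p in(("w",w),("s",s)):
    m=mask(p,"batten",[*c,.03])
    if m: print(n,m[0],m[2],m[1].sum(),fit([(p,m[1])],lambda x:[T(box(-.09,.09,-.019,.019,0,.038),*x)],[*c,ay],[.01,.01,.05]))
st("end")
E
python3 g.py; python3 -c "
import cv2,numpy as np
a=cv2.imread('pics/w3.png');b=cv2.imread('pics/s3.png')[100:345,150:400];b=cv2.resize(b,(392,384))
o=np.hstack([a,b]);cv2.imwrite('pics/v3.png',cv2.resize(o,(790,int(384*790/o.shape[1]))))"
```

```text
[ 0.42551788 -0.37134928] [ 0.43294098 -0.04577121] [ 0.4141438  -0.09745937] [180, 0, np.float64(259.33131539551437)] [  8.81885219  14.86004633 -38.8868915    0.         -36.25306217
 -28.80340963]
False
down 31.98 F [-0.4  0.3 -0.8] [ 0.4262 -0.3717  0.0107] open 86.9 ff 0.0
grip 32.85 F [-0.4  1.3  0.2] [ 0.4254 -0.3713  0.01  ] open 38.0 ff 20.0
over 34.98 F [ 0.6  0.8 -1.8] [ 0.414  -0.0978  0.0549] open 38.1 ff 20.0
set 35.56 F [-0.6  0.2  3.9] [ 0.4132 -0.0979  0.0097] open 37.7 ff 20.0
w 32.1290930413815 0.67 2054 (array([ 0.43128388, -0.04746232,  1.22404564]), np.float64(0.44608060230292296))
s 39.59888374646625 0.66 255 (array([ 0.43294098, -0.04577121,  1.222     ]), np.float64(-0.0))
end 37.87 F [-0.2  0.6  0.8] [ 0.3796 -0.1905  0.2183] open 65.6 ff 0.0
```

View pics/v3.png

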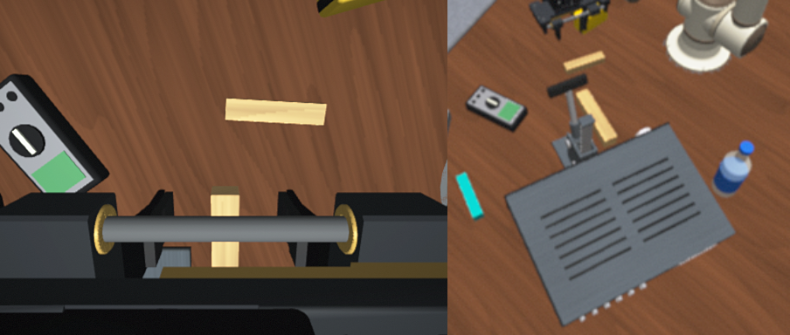

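The batten was set down aligned, to the robot's side of the jack with its tip short of the amp. Now I'll push it in from its rear end with the fingers shut and turned 90°.

```bash
cat > p.py <<'E'
from h import *
ay=1.222; F=np.array([.591,.067]); u=np.array([np.cos(ay),np.sin(ay)]); n=np.array([-u[1],u[0]])
at=lambda d,z:[*(F+d*u+.11*n),z]
def st(m):
    s=env.read_state(); print(m,round(s["clock"],2),"F",s["force"].round(1),"along",round((s["position"][:2]-F)@u,4),"lat",round((s["position"][:2]-F)@n,4),"z",round(s["position"][2],4))
o=min(([180,0,np.degrees(ay)+k] for k in(90,-90)),key=lambda o:1e9 if env.inverse_kinematics(at(-.3,.1),o) is None else abs(env.inverse_kinematics(at(-.3,.1),o)[5]))
for d in(-.3,-.2,-.13): print(d,env.inverse_kinematics(at(d,.012),o))
env.gripper_to(0,10)
env.goto(at(-.31,.09),o); env.move_straight(at(-.31,.012),rate=.12,force_limit=8); st("down")
print(env.move_straight(at(-.2,.012),rate=.06,force_limit=8)); st("mid")
print(env.move_straight(at(-.14,.012),rate=.05,force_limit=8)); st("end")
w=env.grab_frame("scene"); cv2.imwrite("pics/s4.png",cv2.resize(w["image"][150:300,200:400],None,fx=3,fy=3))
E
python3 p.py
```

```text
-0.3 [-2.58388131e+00  2.01592220e+01 -4.18419658e+01  2.54444375e-14
 -2.79988122e+01  7.25993239e+01]
-0.2 [ 1.07061191e+01  2.04014108e+01 -4.13612290e+01  2.54444375e-14
 -2.82373603e+01  5.93093234e+01]
-0.13 [ 1.88462302e+01  2.15067605e+01 -3.91565197e+01  2.54444375e-14
 -2.93367199e+01  5.11692123e+01]
down 41.31 F [-0.2  0.  -0.7] along -0.3099 lat 0.1094 z 0.0124
False
mid 43.29 F [-0.1  0.2  0.3] along -0.2001 lat 0.1099 z 0.012
False
end 44.64 F [ 0.3 -0.2 -0.6] along -0.1399 lat 0.1098 z 0.0121
```

View pics/s4.png

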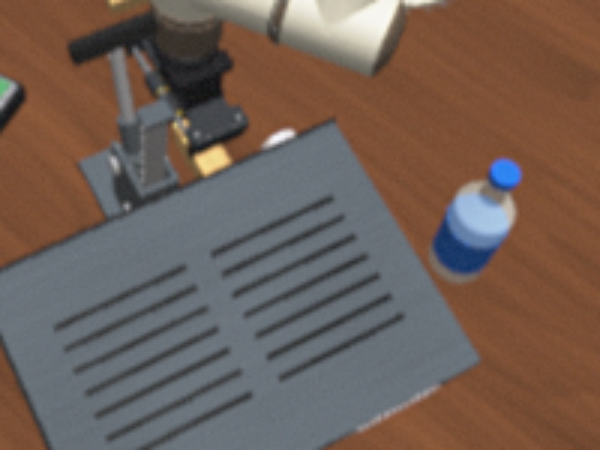

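The batten's end shows at about (212,160), going in beside the jack with no force. I'll back off and measure where its rear end is and how high the amp stands.

```bash
cat > v.py <<'E'
from h import *
from p0 import *
env.move_straight(at(-.2,.012),rate=.15); env.move_straight(at(-.22,.2),rate=.25)
env.goto(at(-.27,.28),[180,0,np.degrees(ay)]); 
s=env.grab_frame("scene"); w=env.grab_frame("wrist"); t=env.grab_frame("top")
cv2.imwrite("pics/s5.png",np.vstack([cv2.resize(s["image"][140:300,180:400],None,fx=2,fy=2),cv2.resize(t["image"][130:250,150:370],None,fx=2,fy=2)]))
for nm,p in(("s",s),("w",w),("t",t)):
    near=[*(F-.08*u+.11*n),.038]
    m=mask(p,"batten",near)
    if m:
        v,uu=np.nonzero(m[1]); H=R.from_euler("xyz",p["orientation"],degrees=True).as_matrix()
        k=H@np.c_[(uu-p["cx"])/p["fx"],-(v-p["cy"])/p["fy"],-np.ones(len(v))].T
        P=(p["position"][:,None]+k*((.038-p["position"][2])/k[2])).T[:,:2]-F
        print(nm,m[0],m[2],len(v),"along",np.percentile(P@u,[1,99]).round(3),"lat",np.percentile(P@n,[1,50,99]).round(3), "angle",np.degrees(ay)-np.degrees(np.arctan2(*np.linalg.svd(P-P.mean(0))[2][0][::-1])) if len(v)<5000 else "")
m=mask(s,"amp",[.64,.21,.12])
model=lambda x:[T((box(-.15,.15,-.215,.215,.02,.13)-[.115,0,0])@R.from_euler("y",x[3]).as_matrix().T+[.115,0,0],*x[:3])]
print("amp",fit([(s,m[1])],model,[.641,.208,1.2256,.1],[.01,.01,.03,.05]),env.read_state()["clock"])
for p in(s,t): print([(d["score"],np.round(d["xyz"],3)) for d in env.search_frame(p,"jack_rack")][:1])
E
sed -n 1,3p p.py > p0.py; python3 v.py
```

```text
s 1.9792239264446676 0.53 222 along [-0.125 -0.049] lat [0.082 0.105 0.128] angle 0.4613649841305403
w 28.969845452321657 0.7 1593 along [-0.134 -0.087] lat [0.091 0.112 0.131] angle 184.0089085945429
t 6.188972602789805 0.69 359 along [-0.124  0.   ] lat [0.095 0.113 0.134] angle -3.9974316996023163
amp (array([0.64100067, 0.20382437, 1.22420761, 0.11196246]), np.float64(0.9815560206801552)) 47.9917
[(0.61, array([ 0.549, -0.037,  0.263]))]
[(0.54, array([0.564, 0.048, 0.259]))]
```

View pics/s5.png

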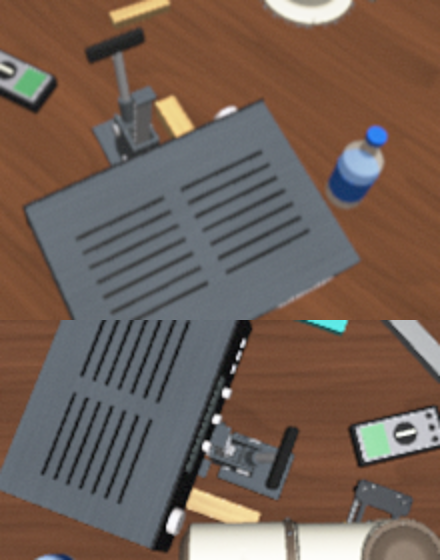

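The rack top is at z ≈ 0.259, which is the top notch, and the batten is about 53 mm in and straight. I'll push 12 mm more for margin, withdraw and hand in.

```bash
cat > q.py <<'E'
from h import *
from p0 import *
o=[180,0,np.degrees(ay)-90] if abs((env.inverse_kinematics(at(-.3,.1),[180,0,np.degrees(ay)-90]) if env.inverse_kinematics(at(-.3,.1),[180,0,np.degrees(ay)-90]) is not None else [0]*5+[999])[5])<100 else [180,0,np.degrees(ay)+90]
env.goto(at(-.2,.09),o); env.move_straight(at(-.2,.012),rate=.15,force_limit=8)
h=env.move_straight(at(-.128,.012),rate=.06,force_limit=6)
s=env.read_state(); print(h,s["force"],(s["position"][:2]-F)@u)
env.move_straight(at(-.19,.012),rate=.12); env.move_straight(at(-.22,.25),rate=.25)
env.goto(at(-.27,.28),[180,0,np.degrees(ay)])
p=env.grab_frame("top"); m=mask(p,"batten",[*(F-.07*u+.11*n),.038])
v,uu=np.nonzero(m[1]); H=R.from_euler("xyz",p["orientation"],degrees=True).as_matrix()
k=H@np.c_[(uu-p["cx"])/p["fx"],-(v-p["cy"])/p["fy"],-np.ones(len(v))].T
P=(p["position"][:,None]+k*((.038-p["position"][2])/k[2])).T[:,:2]-F
print(m[0],"along",np.percentile(P@u,[1,99]).round(3),"lat",np.percentile(P@n,[1,50,99]).round(3),env.read_state()["clock"])
if np.percentile(P@u,1)>-.125: print(env.close_job(), "handed in")
E
python3 q.py
```

```text
False [-0.52927583 -0.46345002  0.34783135] -0.12802699208757368
4.472245508347465 along [-0.113  0.001] lat [0.093 0.112 0.133] 55.0
the job is handed in; nothing more can be done
None handed in
```

I handed the job in at about 55 s: the amp is jacked to about the top notch (rack measured near 46 mm), the batten is about 65 mm in under its front edge, straight and flat, and the meter and bottle were not touched; no verdict was returned.

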